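# Tidy the art-room table onto its outline boards

### The arm

A 6-joint arm with a two-finger parallel gripper is mounted at the origin on the work surface. World frame = base frame: x ahead of the robot, y to its left, z up, the work surface at z = 0. Lengths are in m, angles in rad, forces in N, time in s.
With the tool pointing down it reaches from about 0.325 to 1 m from the base axis. Payload 5.1 kg.
Tool frame: the origin (TCP) lies midway between the tips of the shut fingers; the grasp point (between the pads) lies 19 mm behind it (robot.hold_point_z is the distance from the TCP to the grasp point, in m); z points along the fingers, y is the direction in which the jaws open and shut (so a half turn about z gives the same grasp; the last joint's range is limited). The gripper opens to 85 mm and grips with 20 to 120 N. Pads are 22 mm wide; open, the fingers measure 114 mm over their backs; the gripper's body (76 mm by 85 mm) begins 54 mm behind the grasp point. The pads swing forward as they close: fully open they stand 13 mm farther back than shut.
Start: joints at [1.117, 0.124, 1.65, -0, 1.367, -0.083], TCP at [0.236, 0.606, 0.231] pointing down, gripper open.
Joint ranges: [-2.61, 2.61], [-1.02, 2.33], [0.03, 2.71], [-1.35, 4.49], [0.32, 2.68], [-2.91, 2.91]. Speed limits (rad/s): [2.57, 2.57, 3.14, 3.14, 3.14, 3.14].

### API

Orientations are given as a unit quaternion [x, y, z, w].
In Python, from station import robot gives the robot as it stands.
- The arm moves only by the tool servo_tool, never from a script. Its arguments are lists of equal length, an entry for each row: "dp": the shift along the tool's x, y, z in cm, a list of three; "rotation": the turn, a rotation vector about the tool's x, y, z in rad, a list of three. In form: {"dp": [[dx, dy, dz], ...], "rotation": [[rx, ry, rz], ...]}. A call has 1 to 12 rows; each row is the pose to reach, as a shift and turn from the pose commanded when the call began, along the tool's axes at that moment; what a row does not reach only later rows make up. A row lasts 1/10 s, in which the tool goes at most 50 mm and 8.59 degrees, less where a joint would pass 70% of its speed; a pose out of reach is approached as far as the arm can. A call with a gripper value outside its range is refused whole. "jaw" is the gripper command: -1 is fully open, 1 is shut, values between are in proportion, set as the call begins (left out, the last holds). The fingers move at their own pace and stop on an object; "grip_force" is the grip in N (left out, the last holds). Time passes only in rows, so rows that repeat a pose let the fingers close. It gives the time, the measured TCP pose, the force and the opening at its end, in the units of the state.
- robot.observe(): the state, without advancing time (a new reading comes with each control period).
- robot.snapshot(name): name is "scene" or "side" or "wrist"; returns (picture, depth): 480x640x3 uint8, blue, green, red; 480x640 float32, m along the optical axis (not along the pixel's ray), 0 where there is no reading.
- robot.camera_params(name): a dict with "mtx" (3x3 intrinsics, pixels), "eye" and "orientation" of the camera in the world. Camera axes: x right, y up, looking along -z (the intrinsics and any distortion apply to the point x, -y, -z); pixel columns grow to the right and rows downward; lengths in m; the calibration is good to about 2 mm. A picture is of the moment at which its call begins: read the wrist's pose just before it. camera_params takes no time and is no camera call; for the wrist camera it gives the pose at the moment of the call.
- robot.close_job(): hands the job in, once; it reports no verdict.
The state is a dict: "t": time; "qpos": joint angles; "dq": joint speeds; "joint_efforts": joint torques, N m; "tool_pos": TCP position; "tcp_rot": TCP orientation; "force": force on the tool from outside, world axes, zero at the start; "torque": the same for the moment, N m; "width": opening from 0.0 (shut) to 1.0 (fully open).
Only numpy, scipy, OpenCV 4.12 (cv2) and the standard library are available. Lean on these libraries where they do the work, as an engineer would, in place of code of your own. Each camera call takes 0.05 s, during which the arm holds its last target.

### The job

The lesson is over: put each of the four shared things - the tall pot (now standing inside the low pot), the low pot, the roll of tape and the chalkboard eraser - centred on the board painted with its own outline, both pots and the eraser upright, the eraser in line with its rectangle (either end first) and the tape lying flat. Set them down gently, without dropping them or tipping over the pots or eraser, and leave the glue bottle and paint jar where they stand.

Things in the scene. Friction and masses are not known exactly. Their poses are not given: they have to be found in the camera images.
- tall_pot: Narrow steel pot, open at the top, slightly tapered: 100 mm tall, outside diameter 44 mm at the foot and 52 mm at the rim, wall 3 mm, floor 4 mm thick, about 100 g. It starts standing loosely in the low pot, its foot on the low pot's inner floor (4 mm above the table), so that its top 44 mm stand out above the low pot's rim; it lifts straight up. Origin at the centre of its underside, z up its axis.
- low_pot: Wide steel pot, open at the top, slightly tapered: 60 mm tall, outside diameter 60 mm at the foot and 68 mm at the rim, wall 3 mm, floor 4 mm thick, about 100 g. Starts upright on the table with the tall pot in it. Origin at the centre of its underside, z up its axis.
- tape_roll: Roll of tan masking tape lying flat: outside diameter 64 mm, 24 mm high, through hole 30 mm in diameter, about 80 g. Both faces are alike. Origin at the centre of its underside, z along its axis.
- eraser: Chalkboard eraser lying felt down on the table: grey felt 100 x 46 x 14 mm, on it a wooden back (up to 24 mm), on that a raised wooden grip rib 84 mm long (along x) and 26 mm wide (along y), its top 38 mm above the underside; the same either end first; about 110 g. Origin at the centre of its underside, x along its length, z up.
- board_tall: Fixed thin plywood board, 4 mm thick, its top 4 mm above the table; origin at the centre of its underside. Round, 92 mm across, with a small filled black disc of 44 mm diameter painted at its centre: the tall pot's foot.
- board_low: Fixed thin plywood board, 4 mm thick, its top 4 mm above the table; origin at the centre of its underside. Round, 92 mm across, with a larger filled black disc of 60 mm diameter painted at its centre: the low pot's foot.
- board_tape: Fixed thin plywood board, 4 mm thick, its top 4 mm above the table; origin at the centre of its underside. Round, 92 mm across, with a black ring painted at its centre, 64 mm outside and 30 mm inside diameter: the tape roll.
- board_eraser: Fixed thin plywood board, 4 mm thick, its top 4 mm above the table; origin at the centre of its underside. Rectangular, 124 x 74 mm, with a filled black rectangle 100 x 46 mm painted at its centre: the eraser. x along its length.
- glue_bottle: Bystander: white plastic bottle with orange cap, 56 mm in diameter, 150 mm tall, standing loose on the table. Origin at the centre of its underside. Not to be disturbed.
- paint_jar: Bystander: wide white plastic jar with a white lid, 66 mm in diameter, 85 mm tall, standing loose on the table. Origin at the centre of its underside. Not to be disturbed.
Mind the look-alikes: they are no part of the job. Leave any blue or green look-alike of the board_tape alone.

How it is judged:
At the end, for the whole second after the job is handed in: Each of the four things rests on its own board with its centre within 12 mm of the board's centre, the pots and eraser upright and the tape flat on either face (within 7 degrees), the eraser's length within 11 degrees of its rectangle's (either end first), all released and at rest (horizontal distance between tall_pot and board_tall below 0.012 m and linear speed of each of tall_pot, low_pot, tape_roll, eraser below 0.02 m/s and angular speed of each of tall_pot, low_pot, tape_roll, eraser below 0.2 rad/s and angle between each of tall_pot, low_pot, eraser's own z axis and vertical below 0.12 rad and height (world z) of each of tall_pot, low_pot, eraser below 0.01 m and horizontal distance between low_pot and board_low below 0.012 m and horizontal distance between tape_roll and board_tape below 0.012 m and (angle between tape_roll's own z axis and vertical below 0.12 rad or angle between tape_roll's own z axis and vertical above 3.02 rad) and height (world z) of tape_roll below 0.034 m and horizontal distance between eraser and board_eraser below 0.012 m and angle between the x axis of eraser and the x axis of board_eraser, either way round below 0.2 rad); the robot touches nothing.
It fails at once if the glue bottle is pushed more than 25 mm or tipped over (distance of glue_bottle from where it was at the start of the episode above 0.025 m or angle between glue_bottle's own z axis and vertical above 0.4 rad).
It fails at once if the paint jar is pushed more than 25 mm or tipped over (distance of paint_jar from where it was at the start of the episode above 0.025 m or angle between paint_jar's own z axis and vertical above 0.4 rad).
It fails at once if a pot or the eraser is tipped over (more than 45 degrees) (angle between any of tall_pot, low_pot, eraser's own z axis and vertical above 0.785 rad).
It fails at once if a pot, the eraser or the tape is dropped or thrown down (its underside within 30 mm of the table while it moves faster than 0.7 m/s) ((height (world z) of tall_pot below 0.03 m and linear speed of tall_pot above 0.7 m/s) or (height (world z) of low_pot below 0.03 m and linear speed of low_pot above 0.7 m/s) or (height (world z) of tape_roll below 0.03 m and linear speed of tape_roll above 0.7 m/s) or (height (world z) of eraser below 0.03 m and linear speed of eraser above 0.7 m/s)).
It also fails if it takes over 120 s, if anything falls off the work surface, if the arm or the gripper's body presses on something with over 40 N, if the wrist force passes 120 N, or if a joint passes its speed limit or range.

## Working session

There is one attempt and no reset: what is moved stays moved. The work goes in short steps, Python scripts to look and compute and a tool call to move; the robot and the scene stay as the last step left them, time stands still between calls to the robot, and variables do not carry over. Pictures are saved under pics/ and viewed, and the job is handed in when it is done.

Besides the shell and the picture viewer there is one more tool, called after ">>>" in YAML: its name, and indented under it one key for each argument. servo_tool: Moves the arm, as the interface text tells. Its arguments: {"type":"object","properties":{"dp":{"type":"array"},"rotation":{"type":"array"},"jaw":{"type":"number"},"grip_force":{"type":"number"}},"required":["dp","rotation"]}

```bash
mkdir -p pics; ls; python3 - <<'E'
from station import robot
import cv2,numpy as np
print(robot.observe())
for n in("scene","side","wrist"):
    p=robot.camera_params(n);print(n,p)
    im,d=robot.snapshot(n);cv2.imwrite(f"pics/{n}0.png",im);np.savez(f"{n}0.npz",im=im,d=d,mtx=p["mtx"],eye=p["eye"],q=p["orientation"])
E
```

```text
pics
{'t': 0.0, 'qpos': array([ 1.11739128e+00,  1.24513511e-01,  1.65170751e+00, -9.58701516e-06,
        1.36747224e+00, -8.26029948e-02]), 'dq': array([ 0.00048545,  0.00188573, -0.00051336,  0.00090214, -0.00053944,
       -0.00051289]), 'joint_efforts': array([ 1.28767533e-04, -4.23631310e+01, -3.65446901e+01, -1.35104765e-04,
        7.20841184e-03, -2.06684956e-05]), 'tool_pos': array([0.2352956 , 0.60525419, 0.23002776]), 'tcp_rot': array([ 1.84339646e-01,  9.82862041e-01, -1.01405099e-03, -2.73601500e-04]), 'force': array([0.9187499 , 0.42038136, 0.45783505]), 'torque': array([-0.00792998, -0.02016574, -0.02106909]), 'width': 1.0023821985710066}
scene {'mtx': array([[623.59943467,   0.        , 314.64191436],
       [  0.        , 623.59943467, 248.68634189],
       [  0.        ,   0.        ,   1.        ]]), 'eye': array([ 1.27106691, -0.53762017,  1.27592744]), 'orientation': array([0.27745722, 0.13434464, 0.42058558, 0.85327415])}
side {'mtx': array([[578.2110118 ,   0.        , 316.29778916],
       [  0.        , 578.2110118 , 244.8572165 ],
       [  0.        ,   0.        ,   1.        ]]), 'eye': array([ 0.46473179, -1.07648694,  0.92945388]), 'orientation': array([ 0.43139071, -0.01890161, -0.05758742,  0.90012692])}
wrist {'mtx': array([[340.03624558,   0.        , 323.30311356],
       [  0.        , 340.03624558, 241.4486634 ],
       [  0.        ,   0.        ,   1.        ]]), 'eye': array([0.1698698 , 0.63113574, 0.37275237]), 'orientation': array([-0.11642257, -0.07797729,  0.55884202,  0.81734994])}
```

View pics/scene0.png

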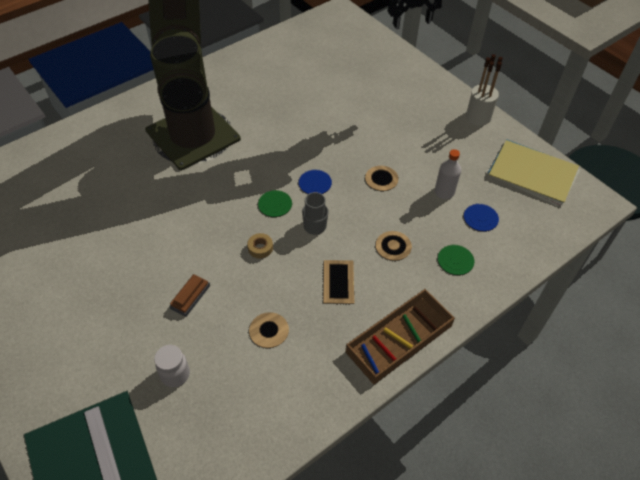

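View pics/side0.png

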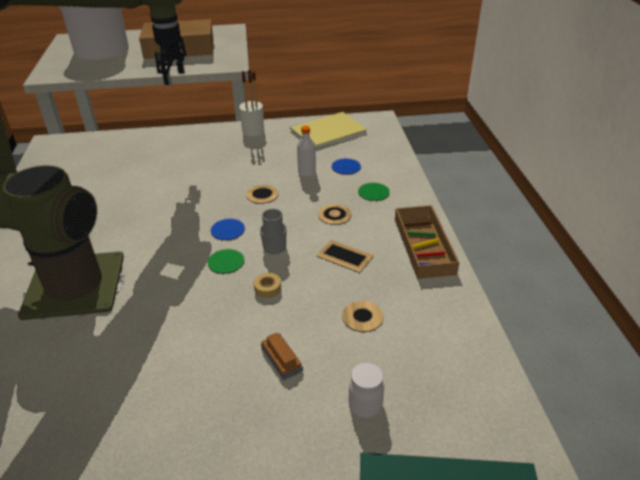

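View pics/wrist0.png

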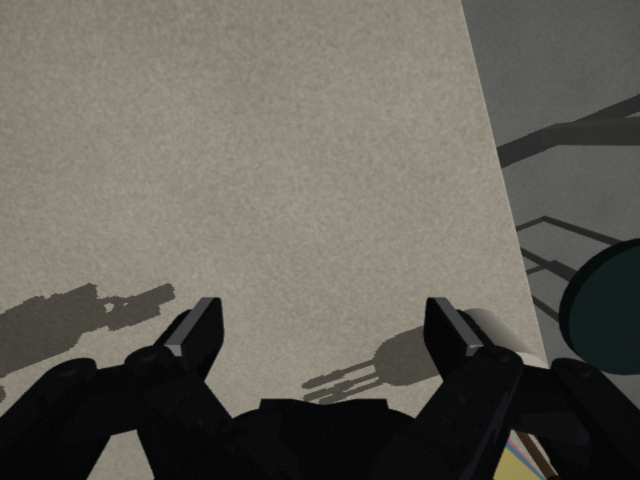

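The scene shows the pots at about (315,213), the tape at (260,245) and the eraser at (190,295). The boards are disc (381,178), ring (393,245), rectangle (338,282) and disc (269,330). The bottle is at (449,175) and the jar at (172,366). Next I'll measure from both views.

```bash
cat > h.py <<'E'
import numpy as np,cv2
from scipy.spatial.transform import Rotation as R
class Cam:
    def __init__(s,z):
        s.im=z["im"];s.d=z["d"];s.K=np.array(z["mtx"]);s.e=np.array(z["eye"]);s.R=R.from_quat(z["q"]).as_matrix()
    def ray(s,uv,h):
        uv=np.atleast_2d(uv).astype(float)
        c=np.c_[(uv[:,0]-s.K[0,2])/s.K[0,0],-(uv[:,1]-s.K[1,2])/s.K[1,1],-np.ones(len(uv))]
        w=c@s.R.T; t=(h-s.e[2])/w[:,2]
        return s.e+w*t[:,None]
    def pts(s):
        v,u=np.mgrid[:480,:640];d=s.d
        c=np.stack([(u-s.K[0,2])/s.K[0,0]*d,-(v-s.K[1,2])/s.K[1,1]*d,-d],-1)
        return c@s.R.T+s.e
    def proj(s,p):
        c=(np.atleast_2d(p)-s.e)@s.R
        return np.c_[s.K[0,0]*c[:,0]/-c[:,2]+s.K[0,2],-s.K[1,1]*c[:,1]/-c[:,2]+s.K[1,2]]
def rect(c,h,x0,x1,y0,y1,pp=1000):
    # orthorectified view of plane z=h, pp px/m; row=x (down = -x), col = -y
    W=int((y1-y0)*pp);H=int((x1-x0)*pp)
    r,cc=np.mgrid[:H,:W]
    P=np.stack([x1-r/pp,y1-cc/pp,np.full(r.shape,h)],-1).reshape(-1,3)
    uv=c.proj(P).astype(np.float32).reshape(H,W,2)
    return cv2.remap(c.im,uv[...,0],uv[...,1],cv2.INTER_CUBIC)
def load(n): return Cam(np.load(n+".npz"))
def snap(n,name=None):
    from station import robot
    p=robot.camera_params(n);im,d=robot.snapshot(n)
    z=dict(im=im,d=d,mtx=p["mtx"],eye=p["eye"],q=p["orientation"])
    if name: np.savez(name+".npz",**z);cv2.imwrite(f"pics/{name}.png",im)
    return Cam(z)
E
python3 - <<'E'
from h import *
for n in("scene0","side0"):
    c=load(n);P=c.pts()
    hsv=cv2.cvtColor(c.im,cv2.COLOR_BGR2HSV)
    print(n, "tbl z",[np.round(c.ray([[300,300]],0)[0],3)])
    S=3
    big=cv2.resize(c.im,None,fx=S,fy=S,interpolation=cv2.INTER_CUBIC)
    h=cv2.cvtColor(big,cv2.COLOR_BGR2HSV)
    m=((h[...,2]<45)).astype(np.uint8)
    cs,_=cv2.findContours(m,cv2.RETR_CCOMP,cv2.CHAIN_APPROX_NONE)
    for k in cs:
        a=cv2.contourArea(k)
        if a<300 or a>30000: continue
        uv=(k[:,0]+.5)/S-.5
        p=c.ray(uv,.004)
        if not(0.2<p[:,0].mean()<1 and abs(p[:,1].mean())<.6):continue
        (x,y),(w,l),ang=cv2.minAreaRect((p[:,:2]*1e4).astype(np.float32))
        print("blk",np.round(uv.mean(0)),a,"c",round(x/1e4,4),round(y/1e4,4),"size mm",round(w/10),round(l/10),round(ang,1))
    m=((h[...,0]>8)&(h[...,0]<25)&(h[...,1]>85)&(h[...,2]>50)).astype(np.uint8)
    cs,_=cv2.findContours(m,cv2.RETR_EXTERNAL,cv2.CHAIN_APPROX_NONE)
    for k in cs:
        a=cv2.contourArea(k)
        if a<800 or a>30000: continue
        uv=(k[:,0]+.5)/S-.5
        p=c.ray(uv,.004)
        if not(0.2<p[:,0].mean()<1 and abs(p[:,1].mean())<.6):continue
        (x,y),(w,l),ang=cv2.minAreaRect((p[:,:2]*1e4).astype(np.float32))
        print("tan",np.round(uv.mean(0)),a,"c",round(x/1e4,4),round(y/1e4,4),"size mm",round(w/10),round(l/10),round(ang,1))
    cv2.imwrite(f"pics/r_{n}.png",rect(c,.004,.25,.85,-.45,.35))
E
```

```text
scene0 tbl z [array([ 0.641, -0.09 ,  0.   ])]
blk [398. 363.] 442.0 c 0.9063 -0.0151 size mm 97 5 89.9
blk [359. 363.] 747.0 c 0.8527 -0.0855 size mm 78 9 0.5
blk [370. 332.] 367.0 c 0.8096 -0.0159 size mm 6 71 0.4
blk [269. 329.] 1755.5 c 0.6605 -0.1954 size mm 38 38 54.4
blk [410. 329.] 508.0 c 0.8583 0.0622 size mm 7 73 76.1
blk [424. 319.] 1025.0 c 0.8577 0.1069 size mm 72 12 0.1
blk [179. 311.] 415.5 c 0.4913 -0.3355 size mm 45 10 26.8
blk [435. 305.] 995.5 c 0.8505 0.1529 size mm 15 83 89.5
blk [338. 281.] 4968.0 c 0.6554 0.0162 size mm 42 96 52.1
blk [393. 245.] 2959.0 c 0.656 0.1944 size mm 58 57 45.4
blk [393. 244.] 1098.5 c 0.6549 0.1945 size mm 34 36 10.8
blk [600. 252.] 1275.5 c 0.9867 0.6014 size mm 17 210 8.5
blk [314. 220.] 3061.5 c 0.4698 0.0849 size mm 55 87 46.0
blk [318. 199.] 488.0 c 0.4204 0.1368 size mm 23 34 49.7
blk [381. 177.] 1947.0 c 0.4639 0.3226 size mm 54 53 37.4
tan [268. 330.] 9615.0 c 0.6617 -0.1961 size mm 90 91 11.5
tan [187. 294.] 5694.0 c 0.4644 -0.2895 size mm 47 99 23.4
tan [338. 282.] 11378.5 c 0.6561 0.0146 size mm 73 124 51.5
tan [260. 245.]
[... 207 characters left out ...]
0 47 41.8
side0 tbl z [array([ 0.528, -0.124,  0.   ])]
blk [362. 315.] 1195.5 c 0.6589 -0.1932 size mm 33 35 79.0
blk [345. 255.] 2785.5 c 0.6535 0.0185 size mm 35 92 51.8
blk [334. 214.] 375.5 c 0.6537 0.1951 size mm 44 53 85.4
blk [262. 193.] 920.0 c 0.4615 0.3257 size mm 40 49 81.8
tan [281. 353.] 7761.0 c 0.4712 -0.2754 size mm 47 109 23.6
tan [362. 316.] 8696.5 c 0.6591 -0.1949 size mm 93 90 78.0
tan [267. 285.] 5044.0 c 0.4543 -0.0652 size mm 89 65 82.3
tan [345. 256.] 8433.5 c 0.6529 0.0159 size mm 76 124 51.8
tan [426. 242.] 27285.0 c 0.8683 0.0524 size mm 290 116 89.8
tan [334. 214.] 4615.0 c 0.6534 0.1948 size mm 92 89 81.9
tan [262. 194.] 3937.0 c 0.4614 0.3213 size mm 91 90 81.8
```

```bash
ls pics
```

```text
r_scene0.png
r_side0.png
scene0.png
side0.png
wrist0.png
```

View pics/r_scene0.png

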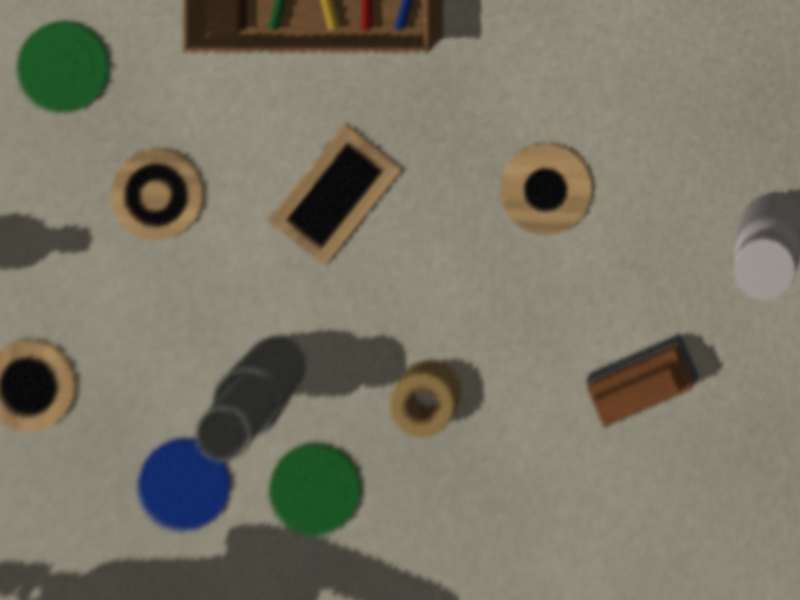

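View pics/r_side0.png

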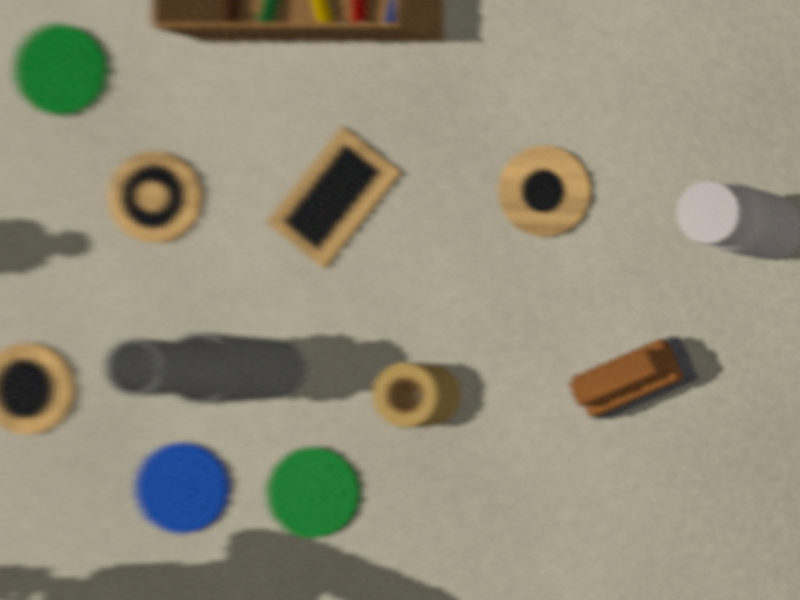

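```bash
python3 - <<'E'
from h import *
def rg(P,xy,r,z0,z1):
    return P[(np.hypot(P[...,0]-xy[0],P[...,1]-xy[1])<r)&(P[...,2]>z0)&(P[...,2]<z1)]
for n in("scene0","side0"):
    c=load(n);P=c.pts()
    print(n)
    t=P[300:310,200:250] if 0 else None
    for nm,xy,r,z0,z1 in(("tape",(.455,-.075),.06,.02,.03),("eraser",(.48,-.28),.08,.033,.045),("eraserall",(.48,-.28),.08,.018,.045),("tall",(.47,.09),.08,.096,.115),("low",(.47,.09),.08,.054,.066),("jar",(.6,-.44),.1,.08,.09),("bottle",(.56,.49),.1,.09,.16)):
        q=rg(P,xy,r,z0,z1)
        if len(q)<5: print(nm,len(q));continue
        (x,y),(w,l),a=cv2.minAreaRect((q[:,:2]*1e4).astype(np.float32))
        cc,rr=cv2.minEnclosingCircle((q[:,:2]*1e4).astype(np.float32))
        print(nm,len(q),"zmed %.4f"%np.median(q[:,2]),"rect",round(x/1e4,4),round(y/1e4,4),round(w/10,1),round(l/10,1),round(a,1),"circ",np.round(np.array(cc)/1e4,4),round(rr/10,1),"mean",np.round(q.mean(0),4))
    for h,box in((.024,(.38,.53,-.15,0)),(.038,(.39,.57,-.37,-.19)),(.104,(.38,.56,0,.18))):
        cv2.imwrite(f"pics/{n}_{int(h*1000)}.png",rect(c,h,*box,2000))
ims=[np.hstack([cv2.resize(cv2.imread(f"pics/{n}_{k}.png"),(260,260)) for k in(24,38,104)]) for n in("scene0","side0")]
cv2.imwrite("pics/det.png",np.vstack(ims))
E
```

```text
scene0
tape 284 zmed 0.0230 rect 0.457 -0.0778 63.6 62.1 18.7 circ [ 0.4574 -0.0783] 33.2 mean [ 0.4575 -0.0794  0.0232]
eraser 317 zmed 0.0370 rect 0.4754 -0.2926 29.2 84.9 24.0 circ [ 0.477  -0.2919] 43.4 mean [ 0.4754 -0.2937  0.0372]
eraserall 672 zmed 0.0321 rect 0.4751 -0.294 47.7 100.9 24.1 circ [ 0.4761 -0.2943] 54.5 mean [ 0.4803 -0.2955  0.0305]
tall 116 zmed 0.1006 rect 0.4828 0.0751 50.8 55.0 7.4 circ [0.4814 0.0747] 29.5 mean [0.483  0.075  0.1011]
low 163 zmed 0.0590 rect 0.4866 0.0716 65.0 60.5 46.5 circ [0.4844 0.0742] 34.9 mean [0.4889 0.0702 0.0593]
jar 526 zmed 0.0842 rect 0.6243 -0.4224 57.8 56.9 50.3 circ [ 0.6244 -0.4217] 30.4 mean [ 0.6254 -0.422   0.0843]
bottle 345 zmed 0.1113 rect 0.6062 0.4218 52.8 35.1 39.5 circ [0.6043 0.4241] 27.4 mean [0.608  0.4192 0.1175]
side0
tape 357 zmed 0.0246 rect 0.4562 -0.0779 66.9 61.2 78.5 circ [ 0.458  -0.0772] 35.3 mean [ 0.4558 -0.0798  0.0245]
eraser 438 zmed 0.0384 rect 0.4729 -0.2919 27.5 88.1 23.9 circ [ 0.4743 -0.2913] 44.9 mean [ 0.4731 -0.2949  0.0384]
eraserall 869 zmed 0.0340 rect 0.4725 -0.2923 45.4 100.0 23.6 circ [ 0.4745 -0.2921] 52.2 mean [ 0.4727 -0.3001  0.0317]
tall 156 zmed 0.1026 rect 0.4821 0.0776 57.8 49.3 84.4 circ [0.4808 0.0777] 29.8 mean [0.4819 0.0762 0.1021]
low 160 zmed 0.0597 rect 0.4814 0.0712 59.5 65.1 86.1 circ [0.4807 0.077 ] 36.5 mean [0.4823 0.0607 0.0594]
jar 677 zmed 0.0857 rect 0.6235 -0.421 59.6 54.5 80.2 circ [ 0.6245 -0.4206] 30.9 mean [ 0.6231 -0.4229  0.0856]
bottle 279 zmed 0.1124 rect 0.602 0.4232 48.2 40.5 27.4 circ [0.6024 0.4225] 26.7 mean [0.6007 0.417  0.1183]
```

View pics/det.png

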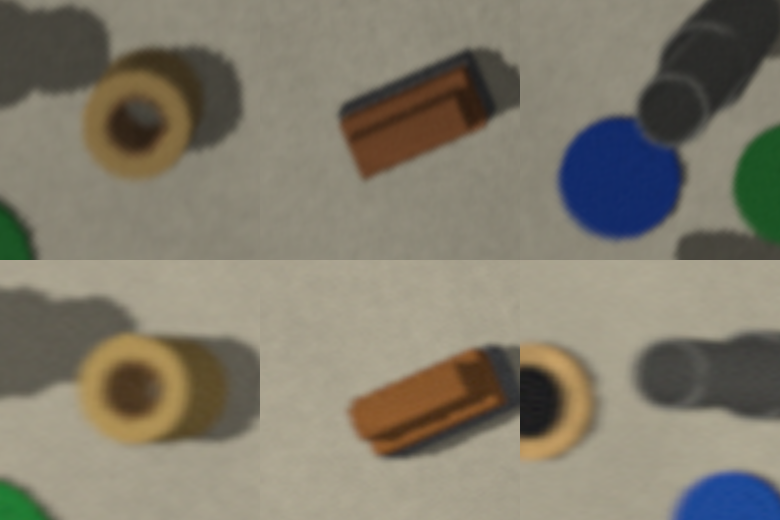

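Measured positions, where the two views agree within about 3 mm:

| Thing | Position (m) |
|---|---|
| Pots | (.4825, .0755) |
| Tape | (.457, -.078) |
| Eraser | (.474, -.292), long axis at 113.7° |
| Tall board | (.660, -.1955) |
| Low board | (.463, .321) |
| Tape board | (.655, .194) |
| Eraser board | (.6545, .0155), long axis at -38° |

The rectified picture gives the same layout, so I can plan the moves.

```bash
cat > go.py <<'E'
import sys,numpy as np
from scipy.spatial.transform import Rotation as R
from station import robot
def plan(x,y,z,jaw=None):
    s=robot.observe();q=R.from_quat(s["tcp_rot"]);p=s["tool_pos"]
    M=q.as_matrix();ja=np.degrees(np.arctan2(M[1,1],M[0,1]))
    if jaw is None: jaw=ja
    d=(jaw-ja+90)%180-90; a=np.radians(ja+d)
    yv=np.array([np.cos(a),np.sin(a),0]);zv=np.array([0,0,-1.]);T=np.c_[np.cross(yv,zv),yv,zv]
    print("t",round(s["t"],2),"tcp",np.round(p,4),"jaw",round(ja,1),"tilt",round(np.degrees(np.arccos(-M[2,2])),2),"F",np.round(s["force"],1),"w",round(s["width"],3),"q",np.round(s["qpos"],2))
    print("dp cm",np.round((M.T@(np.array([x,y,z])-p))*100,2),"rot",np.round((R.from_matrix(M.T@T)).as_rotvec(),3))
if __name__=="__main__":
    plan(*map(float,sys.argv[1:]))
E
python3 go.py .4825 .0755 .19;python3 go.py .4825 .0755 .19
```

```text
t 0.15 tcp [0.2354 0.6054 0.2303] jaw 68.8 tilt 0.09 F [-0.6 -0.2  0.4] w 1.003 q [ 1.12  0.12  1.65  0.    1.37 -0.08]
dp cm [-42.24 -40.43   4.09] rot [-0.002 -0.    -0.   ]
t 0.15 tcp [0.2354 0.6054 0.2303] jaw 68.8 tilt 0.09 F [-0.6 -0.2  0.4] w 1.003 q [ 1.12  0.12  1.65  0.    1.37 -0.08]
dp cm [-42.24 -40.43   4.09] rot [-0.002 -0.    -0.   ]
```

>>> servo_tool:
  dp:
    - [-3.5,-3.4,0.3]
    - [-7,-6.7,0.7]
    - [-10.5,-10.1,1]
    - [-14,-13.5,1.4]
    - [-17.6,-16.8,1.7]
    - [-21,-20.2,2]
    - [-24.6,-23.6,2.4]
    - [-28.2,-27,2.8]
    - [-31.7,-30.3,3.1]
    - [-35.2,-33.7,3.4]
    - [-38.7,-37.1,3.8]
    - [-42.2,-40.4,4.1]
  rotation:
    - [0,0,0]
    - [0,0,0]
    - [0,0,0]
    - [0,0,0]
    - [0,0,0]
    - [0,0,0]
    - [0,0,0]
    - [0,0,0]
    - [0,0,0]
    - [0,0,0]
    - [0,0,0]
    - [0,0,0]
  jaw: -1
  grip_force: 40

```text
t: 1.35
tool_pos: [0.4827, 0.0743, 0.19]
tcp_rot: [0.184, 0.983, 0.0, 0.0]
force: [0.8, 0.8, 0.6]
width: 0.999
```

>>> servo_tool:
  dp:
    - [0,0,0]
    - [0,0,0]
    - [0,0,0]
    - [0,0,0]
  rotation:
    - [0,0,0]
    - [0,0,0]
    - [0,0,0]
    - [0,0,0]

```text
t: 1.75
tool_pos: [0.482, 0.0775, 0.1903]
tcp_rot: [0.183, 0.983, 0.0, -0.0]
force: [0.9, 0.4, 0.6]
width: 0.998
```

```bash
python3 go.py .4825 .0755 .07; python3 -c "
from h import *
c=snap('wrist','w1');P=c.pts();s=P[(P[...,2]>.096)&(P[...,2]<.112)&(np.hypot(P[...,0]-.48,P[...,1]-.075)<.06)]
print(len(s),cv2.minEnclosingCircle((s[:,:2]*1e4).astype(np.float32)))"; python3 go.py .4825 .0755 .07
```

```text
t 1.75 tcp [0.482  0.0775 0.1903] jaw 68.9 tilt 0.01 F [0.9 0.4 0.6] w 0.998 q [ 0.05 -0.21  2.05  0.    1.31 -1.15]
dp cm [-0.12 -0.17 12.03] rot [ 0. -0.  0.]
1259 ((4819.2314453125, 768.4649658203125), 259.1647644042969)
t 1.8 tcp [0.4821 0.0775 0.1904] jaw 68.9 tilt 0.01 F [0.1 0.6 0.6] w 1.001 q [ 0.05 -0.21  2.05  0.    1.31 -1.15]
dp cm [-0.11 -0.18 12.04] rot [ 0.  0. -0.]
```

View pics/w1.png

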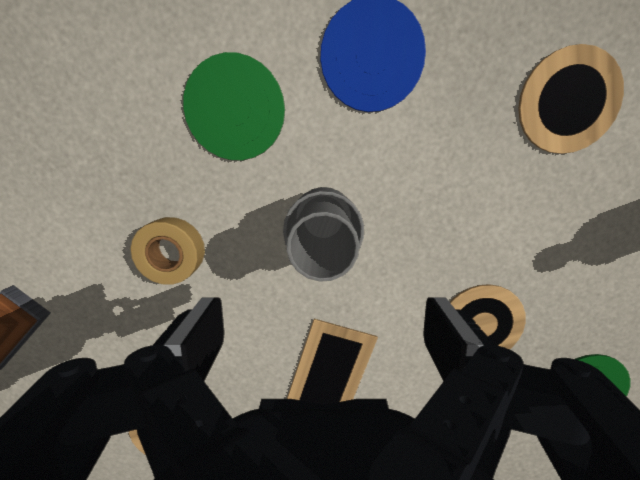

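The wrist view shows the tall pot's rim at about (323,246), centred between the fingers. Depth gives (.482, .077) with radius 25.9 mm, so I'll go straight down.

>>> servo_tool:
  dp:
    - [0,0,3]
    - [0,-0.05,6]
    - [0,-0.05,9]
    - [0,-0.05,11]
    - [0,-0.05,12]
    - [0,-0.05,12]
    - [0,-0.05,12]
  rotation:
    - [0,0,0]
    - [0,0,0]
    - [0,0,0]
    - [0,0,0]
    - [0,0,0]
    - [0,0,0]
    - [0,0,0]

```text
t: 2.5
tool_pos: [0.483, 0.0764, 0.0713]
tcp_rot: [0.184, 0.983, 0.0, 0.001]
force: [0.8, 0.1, -0.4]
width: 0.997
```

>>> servo_tool:
  dp:
    - [0,0,0]
    - [0,0,0]
    - [0,0,0]
    - [0,0,0]
    - [0,0,0]
    - [0,0,0]
    - [0,0,0]
    - [0,0,0]
    - [0,0,0]
    - [0,0,0]
  rotation:
    - [0,0,0]
    - [0,0,0]
    - [0,0,0]
    - [0,0,0]
    - [0,0,0]
    - [0,0,0]
    - [0,0,0]
    - [0,0,0]
    - [0,0,0]
    - [0,0,0]
  jaw: 1

```text
t: 3.5
tool_pos: [0.4835, 0.0759, 0.072]
tcp_rot: [0.184, 0.983, 0.0, 0.001]
force: [-0.1, -0.4, 6.7]
width: 0.595
```

>>> servo_tool:
  dp:
    - [0,0,-0.5]
    - [0,0,-1.5]
    - [0,0,-3]
    - [0,0,-5]
    - [0,0,-7]
    - [0,0,-9]
    - [0,0,-10.5]
    - [0,0,-11.5]
    - [0,0,-12]
    - [0,0,-12]
    - [0,0,-12]
  rotation:
    - [0,0,0]
    - [0,0,0]
    - [0,0,0]
    - [0,0,0]
    - [0,0,0]
    - [0,0,0]
    - [0,0,0]
    - [0,0,0]
    - [0,0,0]
    - [0,0,0]
    - [0,0,0]

```text
t: 4.6
tool_pos: [0.4818, 0.0759, 0.1894]
tcp_rot: [0.184, 0.983, -0.0, -0.001]
force: [-0.7, 0.2, -0.6]
width: 0.603
```

```bash
python3 go.py .66 -.1955 .19; python3 -c "
from h import *
snap('side','s2')
snap('wrist','w2')
a=cv2.imread('pics/s2.png')[80:400,130:450];b=cv2.imread('pics/w2.png')[120:440,160:480]
cv2.imwrite('pics/c2.png',np.hstack([a,b]))"
```

```text
t 4.6 tcp [0.4818 0.0759 0.1894] jaw 68.8 tilt 0.09 F [-0.7  0.2 -0.6] w 0.603 q [ 0.05 -0.21  2.05 -0.    1.31 -1.15]
dp cm [-26.44 -18.83  -0.08] rot [-0.001 -0.001 -0.   ]
```

View pics/c2.png

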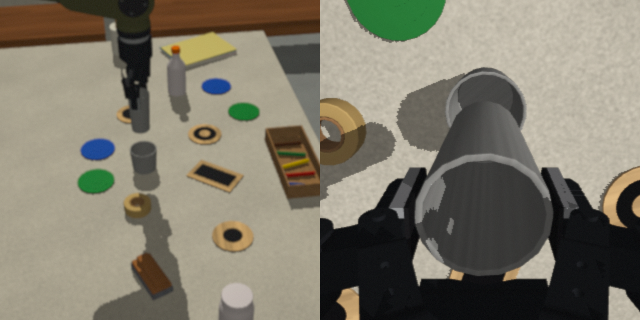

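The tall pot is held upright, and the low pot stayed put at about (143,158) in the crop. Carrying it to its board.

>>> servo_tool:
  dp:
    - [-0.8,-0.5,0]
    - [-2.8,-2,0]
    - [-5.6,-4,0]
    - [-8.8,-6.3,0]
    - [-12.2,-8.7,0]
    - [-15.6,-11.1,0]
    - [-19,-13.5,0]
    - [-22.2,-15.8,0]
    - [-24.6,-17.5,0]
    - [-26,-18.5,0]
    - [-26.4,-18.8,0]
    - [-26.4,-18.8,0]
  rotation:
    - [0,0,0]
    - [0,0,0]
    - [0,0,0]
    - [0,0,0]
    - [0,0,0]
    - [0,0,0]
    - [0,0,0]
    - [0,0,0]
    - [0,0,0]
    - [0,0,0]
    - [0,0,0]
    - [0,0,0]

```text
t: 5.9
tool_pos: [0.6601, -0.1957, 0.1894]
tcp_rot: [0.185, 0.983, 0.0, -0.001]
force: [0.6, 0.6, -0.7]
width: 0.598
```

>>> servo_tool:
  dp:
    - [0,0,1]
    - [0,0,3]
    - [0,0,5]
    - [0,0,7]
    - [0,0,9]
    - [0,0,10]
    - [0,0,10.8]
    - [0,0,11.2]
    - [0,0,11.2]
    - [0,0,11.2]
  rotation:
    - [0,0,0]
    - [0,0,0]
    - [0,0,0]
    - [0,0,0]
    - [0,0,0]
    - [0,0,0]
    - [0,0,0]
    - [0,0,0]
    - [0,0,0]
    - [0,0,0]

```text
t: 6.9
tool_pos: [0.6609, -0.1952, 0.0794]
tcp_rot: [0.184, 0.983, -0.0, 0.001]
force: [0.1, -0.1, -0.4]
width: 0.601
```

```bash
python3 go.py .66 -.1955 .072; python3 -c "
from h import *
snap('side','s3')
snap('wrist','w3')
a=cv2.imread('pics/s3.png')[160:480,200:520];b=cv2.imread('pics/w3.png')[120:440,160:480]
cv2.imwrite('pics/c3.png',np.hstack([a,b]))"
```

```text
t 6.9 tcp [ 0.6609 -0.1952  0.0794] jaw 68.8 tilt 0.09 F [ 0.1 -0.1 -0.4] w 0.601 q [-0.37  0.33  1.67  0.    1.14 -1.57]
dp cm [ 0.07 -0.06  0.74] rot [ 0.     0.002 -0.   ]
```

View pics/c3.png

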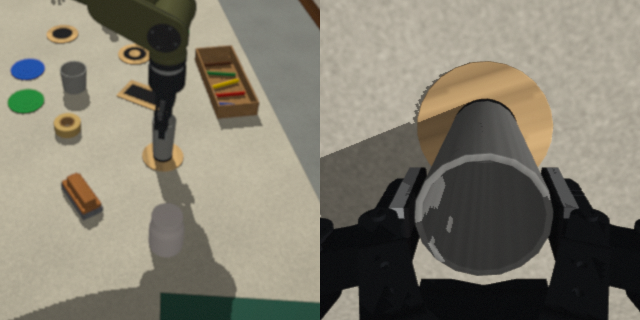

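>>> servo_tool:
  dp:
    - [0,0,0.2]
    - [0,0,0.4]
    - [0,0,0.55]
    - [0,0,0.65]
    - [0,0,0.7]
    - [0,0,0.7]
    - [0,0,0.7]
  rotation:
    - [0,0,0]
    - [0,0,0]
    - [0,0,0]
    - [0,0,0]
    - [0,0,0]
    - [0,0,0]
    - [0,0,0]

```text
t: 7.7
tool_pos: [0.6606, -0.1951, 0.0721]
tcp_rot: [0.184, 0.983, -0.0, 0.0]
force: [-1.4, 0.2, 3.5]
width: 0.597
```

>>> servo_tool:
  dp:
    - [0,0,0]
    - [0,0,0]
    - [0,0,0]
    - [0,0,0]
    - [0,0,0]
    - [0,0,0]
  rotation:
    - [0,0,0]
    - [0,0,0]
    - [0,0,0]
    - [0,0,0]
    - [0,0,0]
    - [0,0,0]
  jaw: -1

```text
t: 8.3
tool_pos: [0.6602, -0.195, 0.0712]
tcp_rot: [0.184, 0.983, 0.0, -0.0]
force: [-0.2, 0.1, 0.2]
width: 0.998
```

>>> servo_tool:
  dp:
    - [0,0,-1]
    - [0,0,-3]
    - [0,0,-6]
    - [0,0,-10]
    - [0,0,-13]
    - [0,0,-13]
    - [0,0,-13]
  rotation:
    - [0,0,0]
    - [0,0,0]
    - [0,0,0]
    - [0,0,0]
    - [0,0,0]
    - [0,0,0]
    - [0,0,0]

```text
t: 9.0
tool_pos: [0.6608, -0.1952, 0.2033]
tcp_rot: [0.184, 0.983, -0.0, 0.001]
force: [-0.0, -0.1, -1.2]
width: 1.0
```

```bash
python3 -c "
from h import *
c=snap('wrist','w4');P=c.pts();s=P[(P[...,2]>.098)&(P[...,2]<.112)&(np.hypot(P[...,0]-.66,P[...,1]+.195)<.06)]
print(len(s),cv2.minEnclosingCircle((s[:,:2]*1e4).astype(np.float32)))
c=snap('scene','sc4');P=c.pts()
s=P[(P[...,2]>.052)&(P[...,2]<.066)&(np.hypot(P[...,0]-.48,P[...,1]-.075)<.06)]
print(len(s),cv2.minEnclosingCircle((s[:,:2]*1e4).astype(np.float32)))
"; python3 go.py .482 .077 .19
```

```text
1020 ((6594.6806640625, -1942.354736328125), 259.6419677734375)
149 ((4826.3134765625, 751.9859619140625), 362.6926574707031)
t 9.1 tcp [ 0.6595 -0.1947  0.1999] jaw 68.8 tilt 0.13 F [0.6 0.3 0. ] w 1.002 q [-0.37  0.23  1.59 -0.    1.33 -1.57]
dp cm [26.38 18.89  1.05] rot [-0.    -0.002 -0.   ]
```

View pics/w4.png

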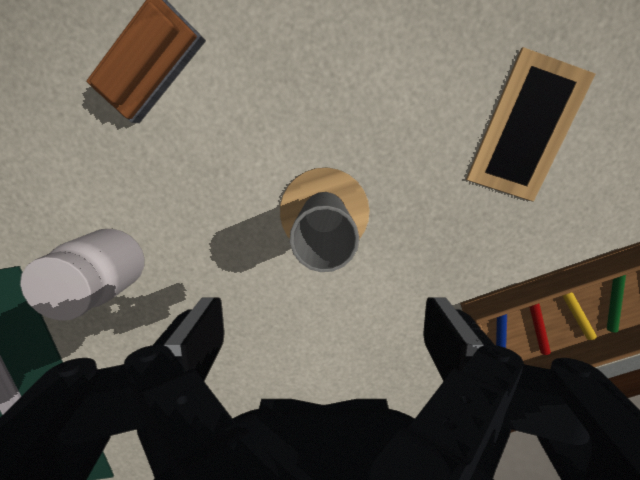

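The tall pot stands upright on its board at (.6595, -.194), rim at pixel (325,239). I also have a fresh view of the other items. Moving over the low pot next.

>>> servo_tool:
  dp:
    - [2.5,1.8,0]
    - [6,4.3,0]
    - [9.5,6.8,0]
    - [13,9.3,0]
    - [16.5,11.8,0.3]
    - [20,14.3,0.5]
    - [23.5,16.8,0.8]
    - [25.5,18.2,1]
    - [26.4,18.9,1]
    - [26.4,18.9,1]
    - [26.4,18.9,1]
    - [26.4,18.9,1]
  rotation:
    - [0,0,0]
    - [0,0,0]
    - [0,0,0]
    - [0,0,0]
    - [0,0,0]
    - [0,0,0]
    - [0,0,0]
    - [0,0,0]
    - [0,0,0]
    - [0,0,0]
    - [0,0,0]
    - [0,0,0]

```text
t: 10.3
tool_pos: [0.4833, 0.0759, 0.1913]
tcp_rot: [0.185, 0.983, -0.0, -0.0]
force: [0.4, -0.4, -0.1]
width: 1.003
```

```bash
python3 -c "
from h import *
c=snap('wrist','w5');P=c.pts();s=P[(P[...,2]>.055)&(P[...,2]<.068)&(np.hypot(P[...,0]-.48,P[...,1]-.075)<.06)]
print(len(s),cv2.minEnclosingCircle((s[:,:2]*1e4).astype(np.float32)))
"; python3 go.py .482 .077 .025
```

```text
1037 ((4820.5146484375, 772.8975830078125), 339.419189453125)
t 10.35 tcp [0.4833 0.0759 0.1913] jaw 68.7 tilt 0.02 F [0.3 0.5 0.5] w 0.999 q [ 0.05 -0.21  2.04 -0.    1.31 -1.15]
dp cm [ 0.16  0.06 16.63] rot [-0. -0. -0.]
```

View pics/w5.png

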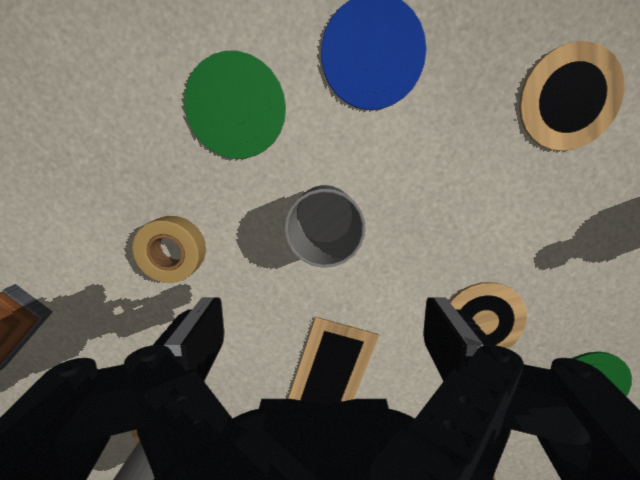

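The low pot's rim is at about (325,226), and its fitted radius of 33.9 mm matches the real one. Descending.

>>> servo_tool:
  dp:
    - [0.1,0.05,3]
    - [0.15,0.08,7]
    - [0.15,0.08,10]
    - [0.15,0.08,12.5]
    - [0.15,0.08,14.5]
    - [0.15,0.08,16]
    - [0.15,0.08,16.6]
    - [0.15,0.08,16.6]
    - [0.15,0.08,16.6]
  rotation:
    - [0,0,0]
    - [0,0,0]
    - [0,0,0]
    - [0,0,0]
    - [0,0,0]
    - [0,0,0]
    - [0,0,0]
    - [0,0,0]
    - [0,0,0]

```text
t: 11.25
tool_pos: [0.4824, 0.0778, 0.0261]
tcp_rot: [0.185, 0.983, 0.0, 0.001]
force: [-0.7, 0.9, 0.0]
width: 1.001
```

>>> servo_tool:
  dp:
    - [0,0,0]
    - [0,0,0]
    - [0,0,0]
    - [0,0,0]
    - [0,0,0]
    - [0,0,0]
    - [0,0,0]
    - [0,0,0]
  rotation:
    - [0,0,0]
    - [0,0,0]
    - [0,0,0]
    - [0,0,0]
    - [0,0,0]
    - [0,0,0]
    - [0,0,0]
    - [0,0,0]
  jaw: 1

```text
t: 12.05
tool_pos: [0.483, 0.078, 0.0272]
tcp_rot: [0.184, 0.983, 0.0, 0.002]
force: [-1.3, -1.0, 5.4]
width: 0.783
```

>>> servo_tool:
  dp:
    - [0,0,-0.5]
    - [0,0,-1.5]
    - [0,0,-3]
    - [0,0,-5]
    - [0,0,-6.5]
    - [0,0,-7.5]
    - [0,0,-8]
    - [0,0,-8]
    - [0,0,-8]
  rotation:
    - [0,0,0]
    - [0,0,0]
    - [0,0,0]
    - [0,0,0]
    - [0,0,0]
    - [0,0,0]
    - [0,0,0]
    - [0,0,0]
    - [0,0,0]

```text
t: 12.95
tool_pos: [0.481, 0.0781, 0.1046]
tcp_rot: [0.184, 0.983, -0.0, -0.001]
force: [-0.4, -0.5, -2.0]
width: 0.782
```

```bash
python3 -c "
from h import *
c=load('w5')
hsv=cv2.cvtColor(c.im,cv2.COLOR_BGR2HSV)
m=((hsv[...,0]>8)&(hsv[...,0]<25)&(hsv[...,1]>75)&(hsv[...,2]>50)).astype(np.uint8)
for k in cv2.findContours(m,cv2.RETR_EXTERNAL,cv2.CHAIN_APPROX_NONE)[0]:
    if cv2.contourArea(k)<500: continue
    p=c.ray(k[:,0],.004);print(k[:,0].mean(0),cv2.minAreaRect((p[:,:2]*1e4).astype(np.float32)))
snap('wrist','w6')
"; python3 go.py .463 .321 .105
```

```text
[333.28140704 357.68844221] ((6473.296875, 218.36395263671875), (738.5250854492188, 1107.7506103515625), 51.562416076660156)
[  9.6713615  324.32394366] ((4771.3486328125, -2832.169189453125), (325.8212890625, 832.1328125), 53.825645446777344)
[496.15416667 308.10416667] ((6450.17236328125, 2109.052734375), (928.7875366210938, 554.8978881835938), 26.730104446411133)
[168.47959184 248.48979592] ((4579.259765625, -829.9088745117188), (768.970947265625, 671.3172607421875), 87.6434326171875)
[571.77631579  95.45065789] ((4624.984375, 3231.539306640625), (909.0001220703125, 920.9545288085938), 5.845462322235107)
t 13.0 tcp [0.4808 0.0781 0.1044] jaw 68.8 tilt 0.1 F [-0.3  0.1 -1.6] w 0.781 q [ 0.05 -0.12  2.12  0.    1.15 -1.15]
dp cm [10.47 21.99 -0.06] rot [-0.001 -0.002 -0.   ]
```

View pics/w6.png

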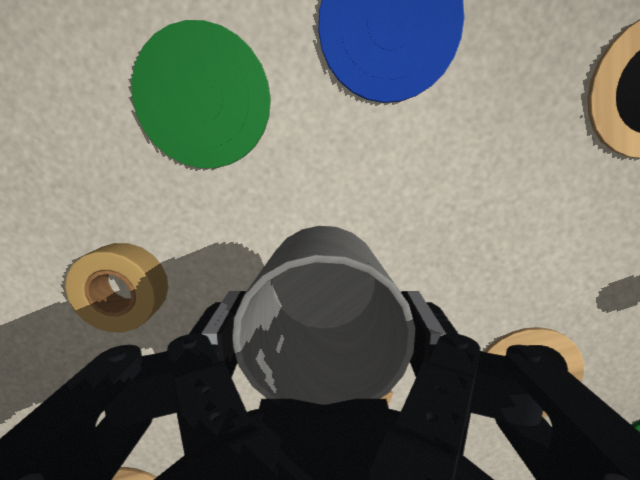

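The low pot is held upright. Wrist rays put its board at (.4625, .323), close to the earlier (.463, .321). Carrying it there.

>>> servo_tool:
  dp:
    - [0.6,1.2,0]
    - [1.8,3.8,0]
    - [3.4,7.2,0]
    - [5.2,11,0]
    - [7,14.7,0]
    - [8.6,18.1,0]
    - [9.8,20.6,0]
    - [10.4,21.8,0]
    - [10.5,22.1,0]
    - [10.5,22.1,0]
  rotation:
    - [0,0,0]
    - [0,0,0]
    - [0,0,0]
    - [0,0,0]
    - [0,0,0]
    - [0,0,0]
    - [0,0,0]
    - [0,0,0]
    - [0,0,0]
    - [0,0,0]

```text
t: 14.0
tool_pos: [0.4634, 0.322, 0.1048]
tcp_rot: [0.184, 0.983, -0.001, -0.0]
force: [0.5, -0.7, -0.3]
width: 0.779
```

>>> servo_tool:
  dp:
    - [0,0,1]
    - [0,0,2.5]
    - [0,0,4]
    - [0,0,5.5]
    - [0,0,6.5]
    - [0,0,7]
    - [0,0,7]
    - [0,0,7]
  rotation:
    - [0,0,0]
    - [0,0,0]
    - [0,0,0]
    - [0,0,0]
    - [0,0,0]
    - [0,0,0]
    - [0,0,0]
    - [0,0,0]

```text
t: 14.8
tool_pos: [0.4642, 0.3224, 0.0357]
tcp_rot: [0.184, 0.983, 0.0, 0.0]
force: [0.4, 0.8, -0.2]
width: 0.784
```

```bash
python3 go.py .463 .322 .0305; python3 -c "
from h import *
snap('wrist','w7')"
```

```text
t 14.8 tcp [0.4642 0.3224 0.0357] jaw 68.8 tilt 0.04 F [ 0.4  0.8 -0.2] w 0.784 q [ 0.51  0.14  1.98  0.    1.01 -0.69]
dp cm [ 0.09 -0.08  0.52] rot [ 0.001  0.    -0.   ]
```

View pics/w7.png

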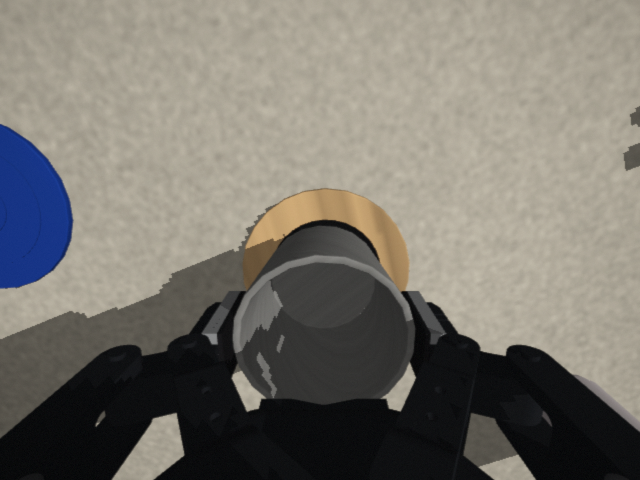

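The pot is centred over its board, which shows around (325,240). Lowering the last 5 mm.

>>> servo_tool:
  dp:
    - [0.05,0,0.15]
    - [0.05,0,0.3]
    - [0.05,0,0.4]
    - [0.05,0,0.45]
    - [0.05,0,0.5]
    - [0.05,0,0.5]
    - [0.05,0,0.5]
  rotation:
    - [0,0,0]
    - [0,0,0]
    - [0,0,0]
    - [0,0,0]
    - [0,0,0]
    - [0,0,0]
    - [0,0,0]

```text
t: 15.55
tool_pos: [0.4634, 0.3224, 0.0313]
tcp_rot: [0.184, 0.983, -0.0, -0.0]
force: [-3.2, -1.8, 5.5]
width: 0.778
```

>>> servo_tool:
  dp:
    - [0,0,0]
    - [0,0,0]
    - [0,0,0]
    - [0,0,0]
    - [0,0,0]
  rotation:
    - [0,0,0]
    - [0,0,0]
    - [0,0,0]
    - [0,0,0]
    - [0,0,0]
  jaw: -1

```text
t: 16.05
tool_pos: [0.4633, 0.3223, 0.0302]
tcp_rot: [0.184, 0.983, -0.0, -0.0]
force: [-0.4, 0.4, 0.1]
width: 0.998
```

>>> servo_tool:
  dp:
    - [0,0,-1]
    - [0,0,-3]
    - [0,0,-6]
    - [0,0,-10]
    - [0,0,-14]
    - [0,0,-16]
    - [0,0,-16]
    - [0,0,-16]
  rotation:
    - [0,0,0]
    - [0,0,0]
    - [0,0,0]
    - [0,0,0]
    - [0,0,0]
    - [0,0,0]
    - [0,0,0]
    - [0,0,0]

```text
t: 16.85
tool_pos: [0.4633, 0.3223, 0.1907]
tcp_rot: [0.184, 0.983, 0.0, 0.0]
force: [-0.0, 1.2, -1.7]
width: 0.997
```

```bash
python3 -c "
from h import *
c=snap('wrist','w8');P=c.pts();s=P[(P[...,2]>.058)&(P[...,2]<.07)&(np.hypot(P[...,0]-.463,P[...,1]-.322)<.06)]
print(len(s),cv2.minEnclosingCircle((s[:,:2]*1e4).astype(np.float32)),s[:,2].min(),s[:,2].max())
"; python3 go.py .457 -.0785 .19
```

```text
1138 ((4629.65185546875, 3224.724853515625), 338.4381103515625) 0.058004559049764814 0.06600779880635771
t 16.9 tcp [0.4627 0.322  0.1893] jaw 68.8 tilt 0.1 F [-0.6  0.2  0.1] w 0.998 q [ 0.51 -0.03  1.89 -0.    1.29 -0.69]
dp cm [-13.98 -37.53  -0.04] rot [-0.001 -0.001 -0.   ]
```

View pics/w8.png

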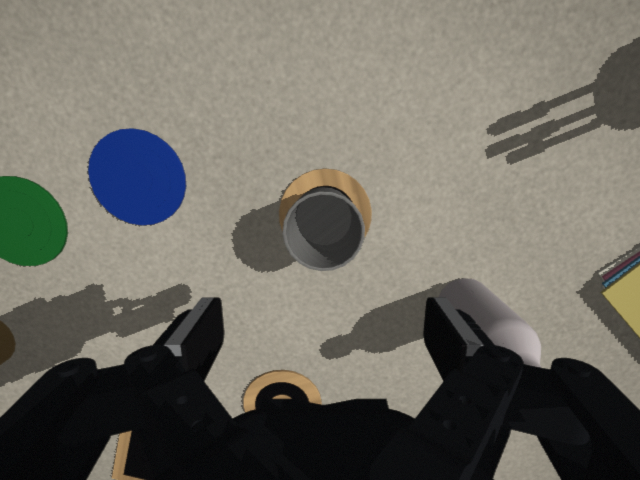

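The low pot is set down at (.463, .3225) with its rim at (325,230). Next is the tape.

>>> servo_tool:
  dp:
    - [-0.8,-2,0]
    - [-2.2,-6,0]
    - [-3.9,-10.5,0]
    - [-5.6,-15,0]
    - [-7.3,-19.5,0]
    - [-9,-24,0]
    - [-10.7,-28.5,0]
    - [-12.3,-33,0]
    - [-13.4,-36,0]
    - [-14,-37.4,0]
    - [-14,-37.5,0]
    - [-14,-37.5,0]
  rotation:
    - [0,0,0]
    - [0,0,0]
    - [0,0,0]
    - [0,0,0]
    - [0,0,0]
    - [0,0,0]
    - [0,0,0]
    - [0,0,0]
    - [0,0,0]
    - [0,0,0]
    - [0,0,0]
    - [0,0,0]

```text
t: 18.1
tool_pos: [0.457, -0.0776, 0.1887]
tcp_rot: [0.185, 0.983, 0.0, -0.002]
force: [1.2, 0.0, -0.1]
width: 0.999
```

```bash
python3 -c "
from h import *
c=snap('wrist','w9');P=c.pts();s=P[(P[...,2]>.02)&(P[...,2]<.03)&(np.hypot(P[...,0]-.457,P[...,1]+.0785)<.05)]
print(len(s),cv2.minEnclosingCircle((s[:,:2]*1e4).astype(np.float32)),np.median(s[:,2]))
"; python3 go.py .457 -.0785 .002
```

```text
2821 ((4560.4189453125, -767.8126831054688), 318.8410339355469) 0.023824556355201754
t 18.15 tcp [ 0.4573 -0.0772  0.1891] jaw 68.8 tilt 0.14 F [-0.2  0.4 -0.6] w 1.001 q [-0.28 -0.27  2.1   0.    1.32 -1.48]
dp cm [-0.07 -0.14 18.7 ] rot [ 0.    -0.002  0.   ]
```

View pics/w9.png

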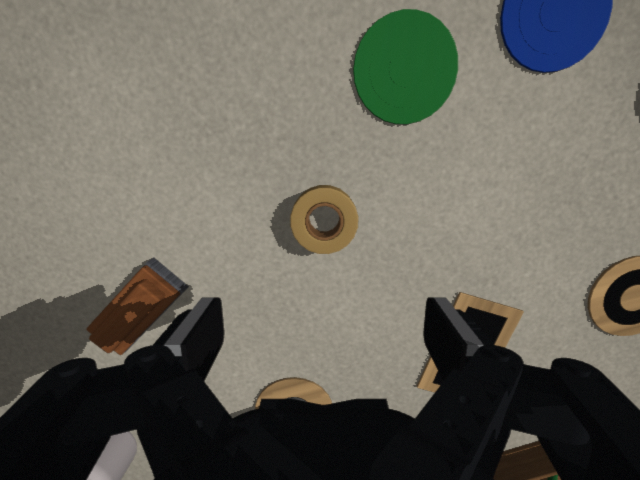

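The tape is at (325,220), which gives (.456, -.077) with radius 31.9 mm. Descending.

>>> servo_tool:
  dp:
    - [0.1,0,3]
    - [0.14,0,7]
    - [0.14,0,11]
    - [0.14,0,14]
    - [0.14,0,16]
    - [0.14,0,17.5]
    - [0.14,0,18.4]
    - [0.14,0,18.4]
    - [0.14,0,18.4]
  rotation:
    - [0,0,0]
    - [0,0,0]
    - [0,0,0]
    - [0,0,0]
    - [0,0,0]
    - [0,0,0]
    - [0,0,0]
    - [0,0,0]
    - [0,0,0]

```text
t: 19.05
tool_pos: [0.457, -0.077, 0.0068]
tcp_rot: [0.184, 0.983, -0.0, 0.0]
force: [-0.3, -0.2, 1.5]
width: 1.006
```

>>> servo_tool:
  dp:
    - [0,0,0]
    - [0,0,0]
    - [0,0,0]
    - [0,0,0]
    - [0,0,0]
    - [0,0,0]
    - [0,0,0]
    - [0,0,0]
  rotation:
    - [0,0,0]
    - [0,0,0]
    - [0,0,0]
    - [0,0,0]
    - [0,0,0]
    - [0,0,0]
    - [0,0,0]
    - [0,0,0]
  jaw: 1

```text
t: 19.85
tool_pos: [0.4578, -0.0777, 0.0082]
tcp_rot: [0.184, 0.983, 0.0, 0.001]
force: [-1.5, 2.0, 6.1]
width: 0.73
```

```bash
python3 go.py .457 -.0785 .002; python3 -c "
from h import *
snap('wrist','w10')"
```

```text
t 19.85 tcp [ 0.4578 -0.0777  0.0082] jaw 68.7 tilt 0.14 F [-1.5  2.   6.1] w 0.73 q [-0.28 -0.03  2.22  0.    0.95 -1.48]
dp cm [ 0.05 -0.11  0.62] rot [ 0.001  0.002 -0.   ]
```

View pics/w10.png

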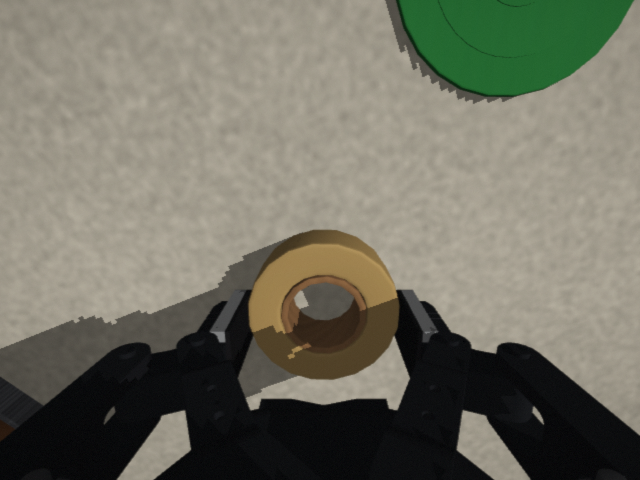

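>>> servo_tool:
  dp:
    - [0,0,-0.5]
    - [0,0,-1.5]
    - [0,0,-3]
    - [0,0,-5]
    - [0,0,-6.5]
    - [0,0,-7.5]
    - [0,0,-8]
    - [0,0,-8]
    - [0,0,-8]
  rotation:
    - [0,0,0]
    - [0,0,0]
    - [0,0,0]
    - [0,0,0]
    - [0,0,0]
    - [0,0,0]
    - [0,0,0]
    - [0,0,0]
    - [0,0,0]

```text
t: 20.8
tool_pos: [0.4561, -0.0773, 0.0857]
tcp_rot: [0.184, 0.983, 0.0, -0.001]
force: [-0.6, -0.1, -1.3]
width: 0.731
```

```bash
python3 go.py .655 .194 .088; python3 -c "
from h import *
c=snap('wrist','w11');P=c.pts()
from station import robot
z=robot.observe()['tool_pos']
s=P[(P[...,2]>.085)&(P[...,2]<.12)&(np.hypot(P[...,0]-z[0],P[...,1]-z[1])<.034)]
A=np.c_[s[:,:2],np.ones(len(s))];print(len(s),np.linalg.lstsq(A,s[:,2],rcond=None)[0],np.median(s[:,2]),z,cv2.minEnclosingCircle((s[:,:2]*1e4).astype(np.float32)))
"
```

```text
t 20.8 tcp [ 0.4561 -0.0773  0.0857] jaw 68.8 tilt 0.06 F [-0.6 -0.1 -1.3] w 0.731 q [-0.28 -0.16  2.19 -0.    1.11 -1.48]
dp cm [-8.71 32.49 -0.24] rot [-0.    -0.001 -0.   ]
16760 [ 0.01879878 -0.00825567  0.09181625] 0.10127536500062342 [ 0.45593258 -0.0772482   0.0854348 ] ((4559.46484375, -772.4288330078125), 339.9139709472656)
```

View pics/w11.png

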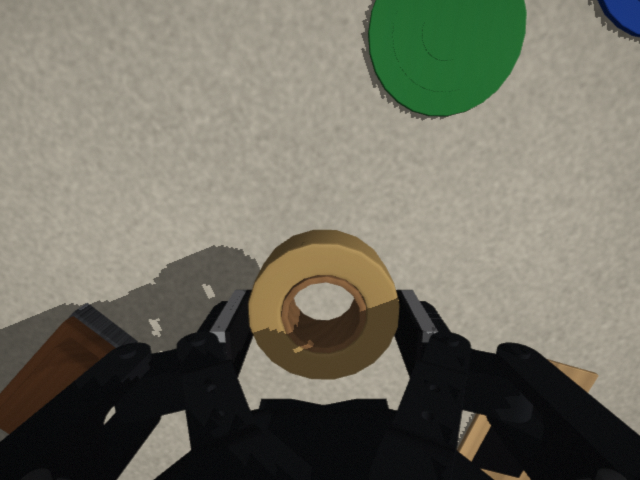

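The tape is held flat (slope about 0.02). Carrying it to its board at (.655, .194).

>>> servo_tool:
  dp:
    - [-0.3,1.1,0]
    - [-0.9,3.5,0]
    - [-1.8,6.7,0]
    - [-2.8,10.5,0]
    - [-3.9,14.4,0]
    - [-4.9,18.3,0]
    - [-5.9,22.1,0]
    - [-6.9,25.8,0]
    - [-7.8,29,0]
    - [-8.4,31.3,0]
    - [-8.7,32.4,0]
    - [-8.7,32.5,0]
  rotation:
    - [0,0,0]
    - [0,0,0]
    - [0,0,0]
    - [0,0,0]
    - [0,0,0]
    - [0,0,0]
    - [0,0,0]
    - [0,0,0]
    - [0,0,0]
    - [0,0,0]
    - [0,0,0]
    - [0,0,0]

```text
t: 22.05
tool_pos: [0.6555, 0.1952, 0.0854]
tcp_rot: [0.184, 0.983, -0.0, -0.001]
force: [-0.3, 0.1, -0.2]
width: 0.734
```

>>> servo_tool:
  dp:
    - [0,0,0.5]
    - [0,0,1.5]
    - [0,0,3]
    - [0,0,4.5]
    - [0,0,5.5]
    - [0,0,6.3]
    - [0,0,6.7]
    - [0,0,6.7]
    - [0,0,6.7]
  rotation:
    - [0,0,0]
    - [0,0,0]
    - [0,0,0]
    - [0,0,0]
    - [0,0,0]
    - [0,0,0]
    - [0,0,0]
    - [0,0,0]
    - [0,0,0]

```text
t: 22.95
tool_pos: [0.6559, 0.1941, 0.0198]
tcp_rot: [0.184, 0.983, 0.0, 0.0]
force: [0.8, 0.1, -0.4]
width: 0.73
```

```bash
python3 go.py .655 .194 .012; python3 -c "
from h import *
snap('wrist','w12')"
```

```text
t 22.95 tcp [0.6559 0.1941 0.0198] jaw 68.8 tilt 0.05 F [ 0.8  0.1 -0.4] w 0.73 q [ 0.21  0.39  1.71  0.    1.04 -0.99]
dp cm [ 0.08 -0.04  0.78] rot [ 0.001  0.001 -0.   ]
```

View pics/w12.png

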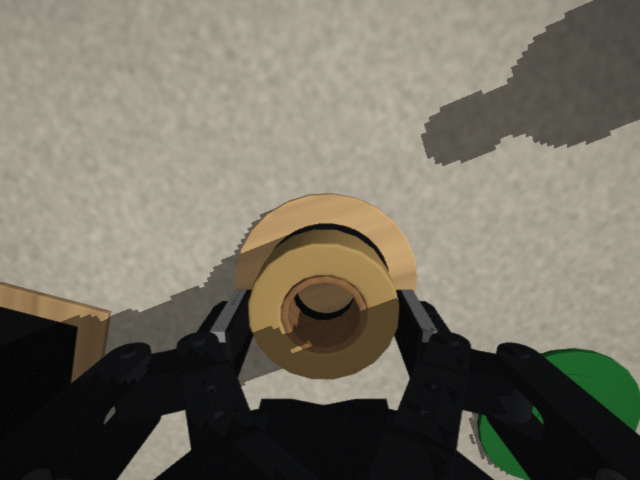

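The tape is centred over the painted ring at about (325,280).

>>> servo_tool:
  dp:
    - [0.05,0,0.2]
    - [0.05,0,0.4]
    - [0.05,0,0.55]
    - [0.05,0,0.65]
    - [0.05,0,0.72]
    - [0.05,0,0.75]
    - [0.05,0,0.75]
    - [0.05,0,0.75]
  rotation:
    - [0,0,0]
    - [0,0,0]
    - [0,0,0]
    - [0,0,0]
    - [0,0,0]
    - [0,0,0]
    - [0,0,0]
    - [0,0,0]

```text
t: 23.8
tool_pos: [0.6551, 0.1942, 0.0122]
tcp_rot: [0.184, 0.983, 0.0, 0.0]
force: [-1.2, -0.6, 3.1]
width: 0.727
```

Contact is light at 3 N, so I'll release.

>>> servo_tool:
  dp:
    - [0,0,0]
    - [0,0,0]
    - [0,0,0]
    - [0,0,0]
    - [0,0,0]
  rotation:
    - [0,0,0]
    - [0,0,0]
    - [0,0,0]
    - [0,0,0]
    - [0,0,0]
  jaw: -1

```text
t: 24.3
tool_pos: [0.655, 0.1941, 0.0117]
tcp_rot: [0.184, 0.983, 0.0, -0.0]
force: [0.3, 0.0, -0.1]
width: 0.996
```

>>> servo_tool:
  dp:
    - [0,0,-1]
    - [0,0,-3]
    - [0,0,-6]
    - [0,0,-10]
    - [0,0,-14]
    - [0,0,-17]
    - [0,0,-18]
    - [0,0,-18]
    - [0,0,-18]
  rotation:
    - [0,0,0]
    - [0,0,0]
    - [0,0,0]
    - [0,0,0]
    - [0,0,0]
    - [0,0,0]
    - [0,0,0]
    - [0,0,0]
    - [0,0,0]

```text
t: 25.2
tool_pos: [0.6541, 0.1939, 0.1899]
tcp_rot: [0.184, 0.983, -0.001, -0.001]
force: [0.4, -0.5, -0.3]
width: 1.005
```

```bash
python3 -c "
from h import *
c=snap('wrist','w13');P=c.pts();s=P[(P[...,2]>.024)&(P[...,2]<.036)&(np.hypot(P[...,0]-.655,P[...,1]-.194)<.05)]
print(len(s),cv2.minEnclosingCircle((s[:,:2]*1e4).astype(np.float32)),np.median(s[:,2]))
"; python3 go.py .474 -.292 .19 23.7
```

```text
2859 ((6534.46240234375, 1946.58935546875), 319.79949951171875) 0.027813981689380207
t 25.25 tcp [0.6537 0.1938 0.189 ] jaw 68.8 tilt 0.24 F [-0.4 -0.2 -0.6] w 1.001 q [ 0.21  0.22  1.61 -0.    1.31 -0.99]
dp cm [-8.600e-01 -5.179e+01  2.000e-02] rot [-0.004 -0.002  0.786]
```

View pics/w13.png

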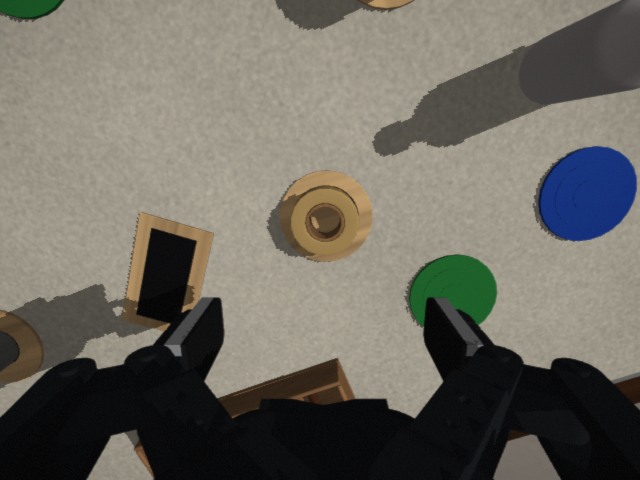

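The tape lies flat at (.653, .195). Moving to the eraser and turning the wrist on the way.

>>> servo_tool:
  dp:
    - [0,-2.5,0]
    - [-0.1,-7,0]
    - [-0.2,-11.5,0]
    - [-0.3,-16,0]
    - [-0.4,-20.5,0]
    - [-0.4,-25,0]
    - [-0.5,-29.5,0]
    - [-0.6,-34,0]
    - [-0.7,-38.5,0]
    - [-0.7,-43,0]
    - [-0.8,-47.5,0]
    - [-0.9,-51,0]
  rotation:
    - [0,0,0.06]
    - [0,0,0.13]
    - [0,0,0.2]
    - [0,0,0.27]
    - [0,0,0.34]
    - [0,0,0.41]
    - [0,0,0.48]
    - [0,0,0.55]
    - [0,0,0.62]
    - [0,0,0.69]
    - [0,0,0.75]
    - [0,0,0.786]

```text
t: 26.45
tool_pos: [0.4764, -0.2858, 0.1891]
tcp_rot: [0.548, 0.836, -0.0, -0.002]
force: [1.3, 1.0, 0.7]
width: 0.997
```

>>> servo_tool:
  dp:
    - [-0.3,-0.3,0]
    - [-0.3,-0.3,0]
    - [-0.3,-0.3,0]
  rotation:
    - [0,0,0]
    - [0,0,0]
    - [0,0,0]

```text
t: 26.75
tool_pos: [0.4768, -0.2873, 0.1903]
tcp_rot: [0.546, 0.838, 0.0, -0.001]
force: [0.4, 0.1, -0.1]
width: 1.003
```

```bash
python3 -c "
from h import *
c=snap('wrist','w14');P=c.pts();D=np.hypot(P[...,0]-.474,P[...,1]+.292)<.065
for a,b in((.033,.045),(.019,.045)):
    s=P[D&(P[...,2]>a)&(P[...,2]<b)]
    print(len(s),cv2.minAreaRect((s[:,:2]*1e4).astype(np.float32)),np.median(s[:,2]))
"; python3 go.py .474 -.292 .008 23.7
```

```text
2612 ((4729.64111328125, -2913.6015625), (260.06591796875, 831.48876953125), 23.64077377319336) 0.03779083883516232
4678 ((4731.5947265625, -2916.05810546875), (440.1424560546875, 953.49072265625), 23.620800018310547) 0.03666814361664711
t 26.8 tcp [ 0.4771 -0.2871  0.1907] jaw 23.8 tilt 0.11 F [ 1.  -0.5  0.9] w 1.003 q [-0.64 -0.05  1.9   0.    1.3  -1.05]
dp cm [-0.36 -0.47 18.27] rot [-0.001 -0.002  0.002]
```

View pics/w14.png

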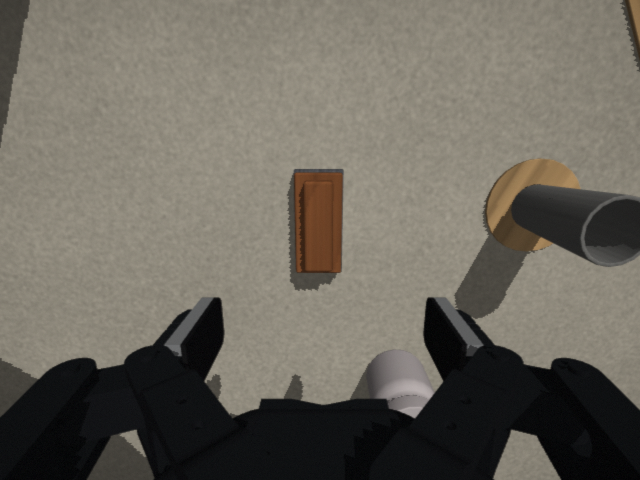

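The eraser is at (318,222), which gives (.473, -.2915). Its measured rib is 26 × 83 mm, matching the given size, and it is aligned with the jaws.

>>> servo_tool:
  dp:
    - [-0.1,-0.2,3]
    - [-0.24,-0.5,6.5]
    - [-0.24,-0.55,10]
    - [-0.24,-0.55,13]
    - [-0.24,-0.55,15.5]
    - [-0.24,-0.55,17.3]
    - [-0.24,-0.55,18.2]
    - [-0.24,-0.55,18.2]
    - [-0.24,-0.55,18.2]
  rotation:
    - [0,0,0]
    - [0,0,0]
    - [0,0,0]
    - [0,0,0]
    - [0,0,0]
    - [0,0,0]
    - [0,0,0]
    - [0,0,0]
    - [0,0,0]

```text
t: 27.7
tool_pos: [0.4738, -0.2927, 0.0106]
tcp_rot: [0.546, 0.838, -0.0, 0.001]
force: [0.2, -0.2, 0.4]
width: 0.998
```

>>> servo_tool:
  dp:
    - [0,0,0]
    - [0,0,0]
    - [0,0,0]
    - [0,0,0]
    - [0,0,0]
    - [0,0,0]
    - [0,0,0]
    - [0,0,0]
    - [0,0,0]
  rotation:
    - [0,0,0]
    - [0,0,0]
    - [0,0,0]
    - [0,0,0]
    - [0,0,0]
    - [0,0,0]
    - [0,0,0]
    - [0,0,0]
    - [0,0,0]
  jaw: 1

```text
t: 28.6
tool_pos: [0.4737, -0.2934, 0.0111]
tcp_rot: [0.547, 0.837, -0.0, 0.001]
force: [-0.9, 0.5, 5.9]
width: 0.508
```

>>> servo_tool:
  dp:
    - [0,0,-0.5]
    - [0,0,-1.5]
    - [0,0,-3]
    - [0,0,-5]
    - [0,0,-6.5]
    - [0,0,-7.5]
    - [0,0,-8]
    - [0,0,-8]
    - [0,0,-8]
  rotation:
    - [0,0,0]
    - [0,0,0]
    - [0,0,0]
    - [0,0,0]
    - [0,0,0]
    - [0,0,0]
    - [0,0,0]
    - [0,0,0]
    - [0,0,0]

```text
t: 29.5
tool_pos: [0.4725, -0.2925, 0.0892]
tcp_rot: [0.547, 0.837, 0.0, -0.001]
force: [-0.2, -0.7, -0.9]
width: 0.501
```

```bash
python3 -c "
from h import *
c=snap('wrist','w15')"; python3 go.py .6545 .0155 .09 51.8
```

```text
t 29.55 tcp [ 0.4724 -0.2924  0.0889] jaw 23.7 tilt 0.1 F [-0.4  0.3 -1.7] w 0.506 q [-0.65  0.05  1.98 -0.    1.11 -1.06]
dp cm [20.87 29.06 -0.11] rot [-0.001 -0.002 -0.49 ]
```

View pics/w15.png

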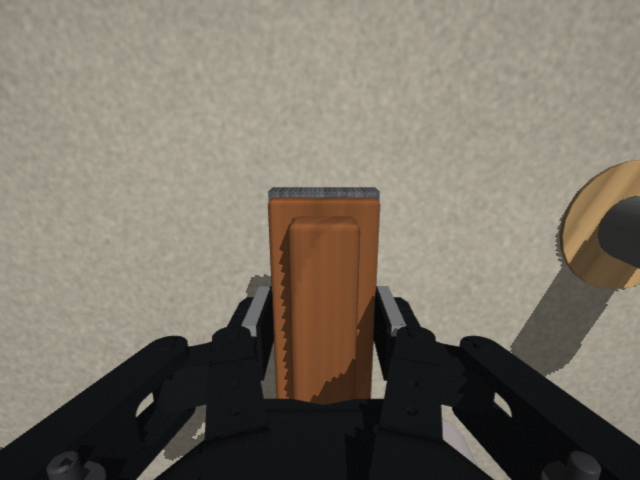

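The eraser is gripped squarely across its body at the middle. Carrying it to its board.

>>> servo_tool:
  dp:
    - [0.6,0.9,-0.5]
    - [2,2.8,-1.5]
    - [4,5.6,-2]
    - [6.2,8.6,-2]
    - [8.4,11.7,-2]
    - [10.6,14.8,-2]
    - [12.8,17.9,-2]
    - [15,21,-2]
    - [17.2,24,-2]
    - [19.2,26.8,-2]
    - [20.5,28.6,-2]
    - [20.9,29.1,-2]
  rotation:
    - [0,0,-0.02]
    - [0,0,-0.05]
    - [0,0,-0.1]
    - [0,0,-0.15]
    - [0,0,-0.2]
    - [0,0,-0.25]
    - [0,0,-0.3]
    - [0,0,-0.35]
    - [0,0,-0.4]
    - [0,0,-0.44]
    - [0,0,-0.47]
    - [0,0,-0.49]

```text
t: 30.75
tool_pos: [0.6559, 0.0185, 0.1094]
tcp_rot: [0.325, 0.946, 0.0, -0.0]
force: [0.1, -0.1, -0.1]
width: 0.508
```

>>> servo_tool:
  dp:
    - [0,0,0.5]
    - [0,0,1.5]
    - [0,0,2]
    - [0,0,2]
    - [0,0,2]
  rotation:
    - [0,0,0]
    - [0,0,0]
    - [0,0,0]
    - [0,0,0]
    - [0,0,0]

```text
t: 31.25
tool_pos: [0.6548, 0.0148, 0.0894]
tcp_rot: [0.328, 0.945, -0.0, -0.0]
force: [0.5, -0.6, -1.3]
width: 0.5
```

```bash
python3 -c "
from h import *
c=snap('wrist','w16')"; python3 go.py .6555 .0155 .022 51.7
```

```text
t 31.3 tcp [0.6552 0.0149 0.0899] jaw 51.7 tilt 0.0 F [ 0.  -0.2 -1.8] w 0.503 q [-0.06  0.26  1.75 -0.    1.14 -0.96]
dp cm [0.01 0.06 6.79] rot [-0.     0.     0.001]
```

View pics/w16.png

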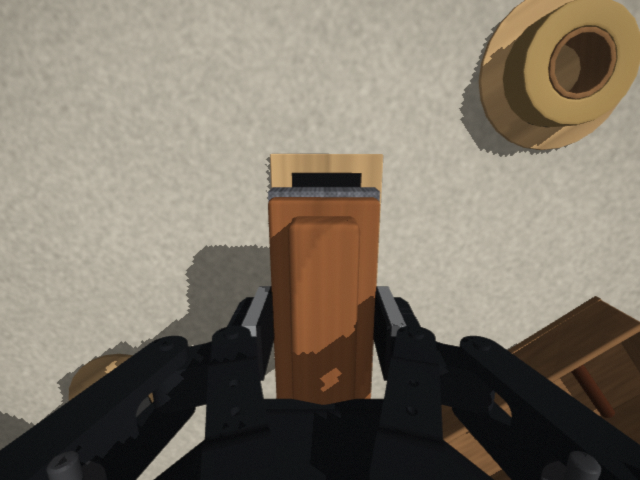

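>>> servo_tool:
  dp:
    - [0,0.05,0.7]
    - [0,0.05,2]
    - [0,0.05,3.5]
    - [0,0.05,5]
    - [0,0.05,6]
    - [0,0.05,6.7]
    - [0,0.05,7]
    - [0,0.05,7]
    - [0,0.05,7]
  rotation:
    - [0,0,0]
    - [0,0,0]
    - [0,0,0]
    - [0,0,0]
    - [0,0,0]
    - [0,0,0]
    - [0,0,0]
    - [0,0,0]
    - [0,0,0]

```text
t: 32.2
tool_pos: [0.6562, 0.016, 0.0205]
tcp_rot: [0.327, 0.945, 0.0, 0.001]
force: [-0.2, 0.8, -1.7]
width: 0.503
```

```bash
python3 -c "
from h import *
c=snap('wrist','w17')"; python3 go.py .6555 .0155 .015 51.7
```

```text
t 32.25 tcp [0.6563 0.0159 0.0207] jaw 51.8 tilt 0.09 F [-0.7  0.3 -1.1] w 0.506 q [-0.06  0.34  1.77 -0.    1.03 -0.96]
dp cm [ 0.04 -0.09  0.57] rot [0.001 0.001 0.002]
```

View pics/w17.png

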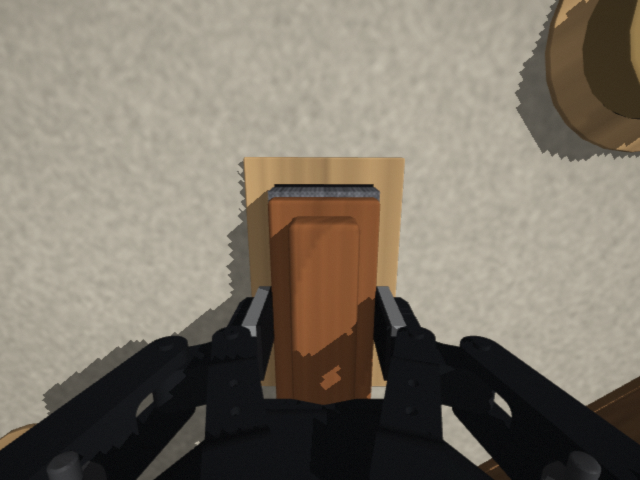

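The eraser sits over its rectangle at about (325,185) and is in line with it. Lowering the last 6 mm.

>>> servo_tool:
  dp:
    - [0,0,0.15]
    - [0,0,0.3]
    - [0,0,0.45]
    - [0,0,0.55]
    - [0,0,0.6]
    - [0,0,0.6]
    - [0,0,0.6]
  rotation:
    - [0,0,0]
    - [0,0,0]
    - [0,0,0]
    - [0,0,0]
    - [0,0,0]
    - [0,0,0]
    - [0,0,0]

```text
t: 32.95
tool_pos: [0.6559, 0.016, 0.0151]
tcp_rot: [0.327, 0.945, 0.0, 0.0]
force: [-3.3, 0.3, 5.2]
width: 0.501
```

>>> servo_tool:
  dp:
    - [0,0,0]
    - [0,0,0]
    - [0,0,0]
    - [0,0,0]
    - [0,0,0]
    - [0,0,0]
  rotation:
    - [0,0,0]
    - [0,0,0]
    - [0,0,0]
    - [0,0,0]
    - [0,0,0]
    - [0,0,0]
  jaw: -1

```text
t: 33.55
tool_pos: [0.6556, 0.016, 0.0137]
tcp_rot: [0.327, 0.945, -0.0, -0.0]
force: [0.5, -0.0, 0.4]
width: 0.999
```

>>> servo_tool:
  dp:
    - [0,0,-1]
    - [0,0,-3]
    - [0,0,-6]
    - [0,0,-10]
    - [0,0,-14]
    - [0,0,-18]
    - [0,0,-22]
    - [0,0,-24]
    - [0,0,-24]
    - [0,0,-24]
  rotation:
    - [0,0,0]
    - [0,0,0]
    - [0,0,0]
    - [0,0,0]
    - [0,0,0]
    - [0,0,0]
    - [0,0,0]
    - [0,0,0]
    - [0,0,0]
    - [0,0,0]

```text
t: 34.55
tool_pos: [0.6554, 0.016, 0.2538]
tcp_rot: [0.327, 0.945, 0.0, 0.0]
force: [-0.6, -0.2, -0.4]
width: 0.999
```

```bash
python3 -c "
from h import *
for n in('wrist','scene','side'):
    c=snap(n,n+'F');P=c.pts();print(n)
    for nm,xy,r,a,b in(('tall',(.66,-.195),.06,.098,.115),('low',(.463,.322),.06,.058,.07),('tape',(.655,.194),.06,.023,.034),('jar',(.624,-.421),.06,.08,.09),('bottle',(.603,.423),.06,.09,.16)):
        s=P[(P[...,2]>a)&(P[...,2]<b)&(np.hypot(P[...,0]-xy[0],P[...,1]-xy[1])<r)]
        if len(s)>20: cc,rr=cv2.minEnclosingCircle((s[:,:2]*1e4).astype(np.float32));print(nm,len(s),np.round(np.array(cc)/1e4,4),round(rr/10,1),'z',np.median(s[:,2]).round(4))
    s=P[(P[...,2]>.037)&(P[...,2]<.05)&(np.hypot(P[...,0]-.6545,P[...,1]-.0155)<.07)]
    print('eraser',len(s),cv2.minAreaRect((s[:,:2]*1e4).astype(np.float32)),np.median(s[:,2]))
    hsv=cv2.cvtColor(c.im,cv2.COLOR_BGR2HSV)
    m=((hsv[...,0]>10)&(hsv[...,0]<25)&(hsv[...,1]>75)&(hsv[...,2]>90)).astype(np.uint8)
    for k in cv2.findContours(m,cv2.RETR_EXTERNAL,cv2.CHAIN_APPROX_NONE)[0]:
        if cv2.contourArea(k)>500:
            p=c.ray(k[:,0],.004);print('  board',np.round(cv2.minAreaRect((p[:,:2]*1e4).astype(np.float32))[0]),np.round(cv2.minAreaRect((p[:,:2]*1e4).astype(np.float32))[1]))
"; python3 go.py .65 .0 .25
```

```text
wrist
tall 151 [ 0.6402 -0.1916] 17.1 z 0.1036
tape 2705 [0.6538 0.1943] 32.1 z 0.0278
jar 41 [ 0.6043 -0.4014] 5.1 z 0.0841
eraser 1894 ((6548.91845703125, 170.31646728515625), (255.0968017578125, 835.6524047851562), 51.206295013427734) 0.04176440776168899
  board [8713. -321.] [ 810. 1447.]
  board [ 6517. -1826.] [913. 659.]
  board [8855. 1065.] [1094. 1035.]
  board [6535.  176.] [ 740. 1231.]
  board [6539. 1979.] [912. 860.]
scene
tall 135 [ 0.6597 -0.1965] 27.8 z 0.1025
low 109 [0.4649 0.3209] 37.8 z 0.0615
tape 296 [0.6554 0.1922] 32.9 z 0.0267
jar 531 [ 0.6241 -0.4226] 30.2 z 0.0844
bottle 376 [0.6065 0.4199] 27.5 z 0.1094
eraser 291 ((6563.46728515625, 153.561279296875), (242.00030517578125, 851.9229736328125), 51.04556655883789) 0.04127315607874937
  board [8566.  117.] [1804.  913.]
  board [6552.  164.] [ 743. 1272.]
  board [6563. 2001.] [908. 773.]
side
tall 161 [ 0.6582 -0.1944] 28.1 z 0.1034
low 137 [0.463 0.322] 36.8 z 0.0622
tape 253 [0.6542 0.1955] 37.5 z 0.0286
jar 677 [ 0.6242 -0.4217] 30.3 z 0.0858
bottle 303 [0.6017 0.4209] 27.8 z 0.1109
eraser 273 ((6552.47119140625, 148.45001220703125), (318.9600524902344, 836.062255859375), 50.73635482788086) 0.042564837387463195
  board [ 6586. -1995.] [843. 907.]
  board [8740.  692.] [1041. 2571.]
  board [6572. 2016.] [1122.  907.]
  board [ 1071. 10055.] [5666. 3012.]
  board [ 6002. 10991.] [5040. 3367.]
  board [ 9730. 14870.] [12656. 12673.]
t 34.7 tcp [0.6544 0.016  0.251 ] jaw 51.8 tilt 0.25 F [-0.5 -1.1  0.5] w 0.998 q [-0.06  0.13  1.62  0.    1.41 -0.96]
dp cm [-0.64 -1.53  0.1 ] rot [-0.003 -0.004 -0.   ]
```

View pics/wristF.png

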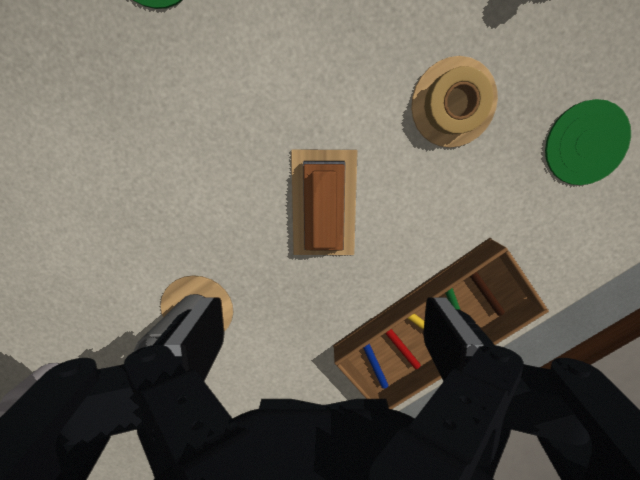

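View pics/sceneF.png

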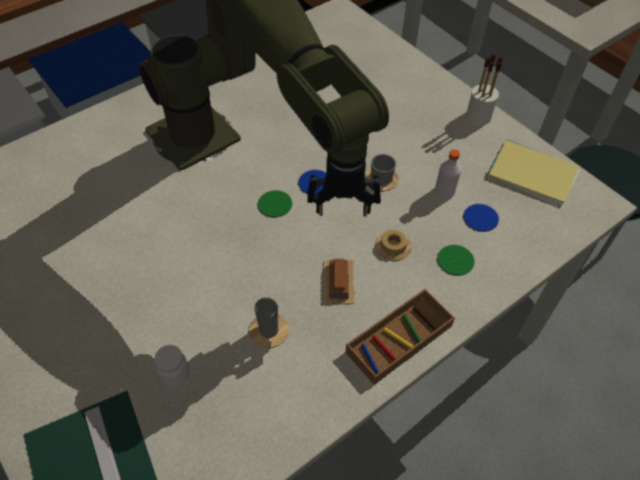

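View pics/sideF.png

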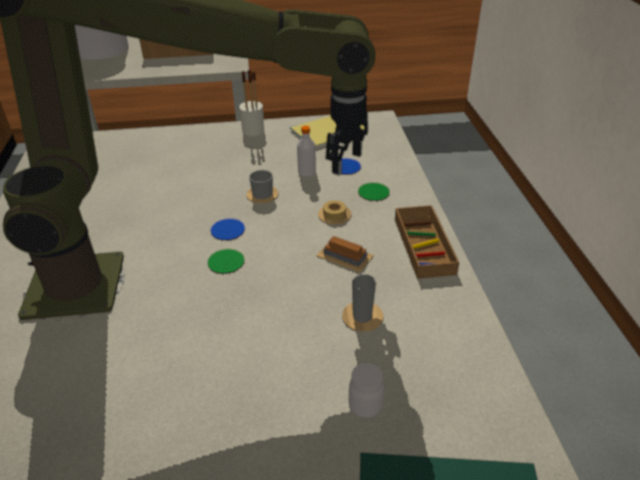

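All four things stand on their boards: in the scene view the tall pot is at (268,325), the low pot at (381,172), the tape at (393,243) and the eraser at (339,280). The bottle and jar haven't moved, and the arm is clear. Handing in.

```bash
python3 -c "
from station import robot
print(robot.close_job())"
```

```text
the job is handed in; nothing more can be done
None
```

I put all four things on their boards and handed the job in at about 35 s of the 120 s. The hand-in gives no verdict, so these are only my own last measurements:

| Thing | Offset from its board's centre | Other checks |
|---|---|---|
| Tall pot | about 2 mm | upright |
| Low pot | about 2 mm | upright |
| Tape | about 2 mm | flat, top at about 28 mm as expected |
| Eraser | about 2 mm | within about 1° of its rectangle |

- **Setting down:** each was lowered to a light contact of 3–6 N before I let go.
- **Glue bottle and paint jar:** the jar reads where it started, and the bottle's readings moved by up to about 4 mm, which is camera noise since the arm never went near it.
- **Readings I set aside:** in the last wrist picture the tall pot and paint jar were mostly hidden by the gripper, so their positions there were off by 20 mm or more. The scene and side cameras agreed with each other on both. The last colour outlines of the boards that now have things on them were also skewed by a few mm, so for board positions I relied on the first pictures, plus one wrist check of the low pot's board.

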